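# Lock the modelling turntable at its index with the T-key

## Robot

A 7-joint arm with a two-finger parallel gripper is mounted at the origin on the work surface. World frame = base frame: x ahead of the robot, y to its left, z up, the work surface at z = 0. Lengths are in m, angles in rad, forces in N, time in s.
With the tool pointing down it reaches from about 0.425 to 1.025 m from the base axis. Payload 3.6 kg.
Tool frame: the origin (TCP) lies where the fingers leave the gripper's body, on its centre line; the fingertips stand 73 mm ahead of it and the grasp point (between the pads) lies 54 mm ahead of it; z points along the fingers, y is the line along which they close (so a half turn about z gives the same grasp; the last joint's range is limited). The gripper opens to 85 mm and grips with 20 to 120 N. Pads are 22 mm wide; open, the fingers measure 114 mm over their backs; the gripper's body (76 mm by 85 mm) begins 54 mm behind the grasp point. The pads swing forward as they close: fully open they stand 13 mm farther back than shut.
Start: joints at [-0.093, 0.591, 0.048, 1.609, -0.033, 0.943, -0.034], TCP at [0.725, 0, 0.304] pointing down, gripper open.
Joint ranges: [-2.69, 2.69], [-0.47, 2.24], [-1.27, 1.36], [0.19, 2.51], [-1.53, 4.68], [0.08, 2.07], [-3.09, 3.09]. Speed limits (rad/s): [2.57, 2.57, 3.14, 3.14, 3.14, 3.14, 3.14].

## Interface

Orientations are given as a rotation vector (axis times angle).
In Python, from plant import bot, vision gives the robot as it stands. Calls block until the motion is done:
- bot.movep(position, orientation): joint-space move of the TCP to a pose.
- bot.servo_line(position, rot=None, v=0.15, max_force=None): straight line of the TCP; rot=None keeps the orientation; v is the mean speed in m/s. With max_force (N) it stops when the force on the tool has changed by that much, and returns True; else False.
- bot.move_j(angles): joint-space move.
- bot.gripper_to(opening, squeeze=None): opening from 0.0 (shut) to 1.0 (fully open); squeeze is the grip in N (None keeps the last); returns when the fingers have stopped.
- bot.dwell(seconds).
- bot.ik(position, orientation): joint angles nearest the present ones, or None.
- vision.capture(name): name is "scene" or "side" or "wrist"; returns a dict with "pixels" (384x512x3 uint8, red, green, blue), "camera_matrix" (3x3 intrinsics, pixels), "cam_to_world" (4x4, takes a point from camera to world coordinates). Camera axes: x right, y up, looking along -z (the intrinsics and any distortion apply to the point x, -y, -z); pixel columns grow to the right and rows downward; lengths in m; the calibration is good to about 2 mm. The wrist camera is an equidistant fisheye: a pixel r from the principal point sees the ray r / f radians off the axis. A picture is of the moment at which its call begins. There is no depth.
A pose or a line that the arm cannot do raises bot.IKError and nothing moves.
- bot.hand_in(): hands the job in; it is judged then, once.
Trained networks look in the newest picture that a camera, given by its name, has taken for a name from the list of things; names that differ only in an ending like _2 or _b are one class to them, and where a whole thing is asked for, a point or a joint stands for the part that bears it (a point fixed in the world has none). Each returns a list of dicts, best first, with "p" (0 to 1); they miss things now and then, are a little off and sometimes report something else, mostly with a low value. They report only what shows in the picture. A call takes as long as a camera call.
- vision.masks_of(camera, label): "mask" (384x512 bool, what is visible of it) and "centre" ([row, column] in pixels, amid what is visible of it).
Readings, each from a call of its own:
- bot.current_time_s(): time.
- bot.current_joint_pos(): joint angles.
- bot.current_dq(): joint speeds.
- bot.current_joint_efforts(): joint torques, N m.
- bot.current_position(): TCP position.
- bot.current_eef_rot(): TCP orientation.
- bot.current_wrist_force(): force on the tool from outside, world axes, zero at the start.
- bot.current_moment(): the same for the moment, N m.
- bot.current_grip_width(): opening from 0.0 (shut) to 1.0 (fully open).
- bot.current_grip_force(): force on a finger pad.
Only numpy, scipy, OpenCV 4.12 (cv2) and the standard library are available. Lean on these libraries where they do the work, as an engineer would, in place of code of your own. Each camera call takes 0.05 s, during which the arm holds its last target. There are 200 camera calls.

## Task

Turn the modelling turntable until the notch in the wheel's rim faces the bolt, take the T-key out of the tool block and put it down the lock in the turntable's sloping front, turning it gently back and forth until it drops right down into the keyway that you cannot see. Then turn it clockwise until the bolt is fully shot into the notch, and leave the key standing in the lock. Do not touch the clay figure, and leave the jar, the brush pot and the black cat where they stand.

Things in the scene. Friction and masses are not known exactly. Their poses are not given: they have to be found in the camera images.
- turntable: Fixed grey cast base of a sculptor's turntable, 382 x 200 mm. Origin on the bench under the top edge of its sloping front; its front, -x, looks to the robot's right. Behind the edge (x 0 to 270 mm) a box 85 mm high; before it the face slopes down to x = -113, z = 20 mm. The bolt's guide block, 44 mm wide, stands on the base at x = 4 to 30 mm, top at z = 112 mm.
- wheel_axis (a point): Centre of the wheel's disc top, 110 mm above the bench, 144 mm behind the turntable's origin; axes as the turntable. The wheel is a black disc, diameter 220, 15 mm thick. On it lie a white plaster bat (radius 75, 14 mm high) and the clay figure.
- wheel (a joint): Wheel angle, rad, counter-clockwise from above; 0 when its notch faces the bolt. Turns freely, needs about 1 N at the rim, stays where it is left. To push it by: four equal upright aluminium bat clamps, 28 mm radial x 18 mm tangential, 34 mm high above the disc, centred 92 mm from the axis at 45, 135, 225 and 315 degrees from the notch.
- notch (a point): Mouth of the notch in the wheel's rim (19 mm wide, 14 mm deep), on the outer edge, 110 mm from the axis, at the height of the disc's top; it turns with the wheel.
- figure: Seated figure of soft clay on the middle of the bat, radius 50 mm, 106 mm high, standing loose on the bat and turning with it; not to be touched. Origin at its foot, on the axis.
- bolt (a joint): How far the bolt stands out, m: 0 drawn back, about 0.014 fully shot. The key moves it by a crank pin with lost motion: only the last 40 degrees of its turn shoot it. 12 mm wide, round nose: it centres itself in the notch if the wheel is within about 3 degrees, else it jams on the rim and the key stops short.
- bolt_nose (a point): End of the bolt's nose, on the turntable's x line (y = 0), 102 mm above the bench, facing the wheel's rim; drawn back it is 3 mm short of the rim.
- key_mouth (a point): Centre of the lock's mouth in the sloping face, 45 mm down from the top edge. z axis: out of the face along the lock's axis, 30 degrees from vertical, leaning to the front; y axis: level, left. Round it a steel collar 54 mm across, 4 mm high, 35 mm bore; below, a round well 30 mm wide, 20 mm deep, with the barrel's flat top at its bottom.
- keyway_floor (a point): Bottom of the keyway, on the lock's axis, 40 mm below key_mouth; axes as there. The keyway is a slot 28 x 9.5 mm, 20 mm deep, in the barrel. Its long side lies at an unknown angle up to 22 degrees clockwise or 36 degrees counter-clockwise of the y axis. The barrel is stiff (0.07 N m); clockwise, looking in, shoots the bolt, to a stop 60 degrees clockwise of y.
- block: Fixed beech tool block 75 x 170 mm, 55 mm high, origin under its centre. The key stands in a 27.5 mm round hole 40 mm deep at y = -45 mm; other sculpting tools stand near y = +40 to +62 mm, up to 95 mm above the block.
- key: Loose steel T-key, 94 mm long, about 0.16 kg, standing tip down in the block. Origin at the tip, z up the key. From the tip: flat bit 22 mm wide (y), 6 thick (x), 20 long, nose slightly narrower; round collar diameter 25, to 38 mm; shank diameter 12, to 78 mm; cross bar 70 mm long (y, like the bit), 14 thick (x), 16 high, its middle 86 mm from the tip.
- key_bar (a point): Middle of the key's cross bar, 86 mm from the tip; axes as the key. With the key fully down in the keyway it is 46 mm out from the sloping face.
- key_tip (a point): Tip of the key's bit; axes as the key.
- jar: Bystander: dark brown glazed jar with lid, diameter 84, 95 mm high; origin under its centre.
- brush_pot: Bystander: grey-green pot of brushes, diameter 80, about 200 mm high with the brushes; origin under its centre.
- cat: Bystander: small black cat figurine, 68 mm wide, 118 mm high; origin under its centre.

How it is judged:
On the way:
1. the key's bit has dropped into the keyway while the bolt is still drawn back (distance between key_tip and keyway_floor below 0.007 m and value of joint bolt below 0.006 m), for 0.1 s.
At the end, for the whole second after the job is handed in: The bolt is shot at least 11.5 mm into the rim notch (wheel within 0.08 rad of its index), and the key stands at rest in the lock, its tip within 8 mm of the bottom of the keyway (value of joint bolt above 0.0115 m and value of joint wheel between -0.08 and 0.08 rad and distance between key_tip and keyway_floor below 0.008 m and linear speed of key below 0.02 m/s); the robot touches nothing.
It fails at once if the clay figure is touched (contact force between figure and the fingers above 1 N or contact force between figure and the arm above 1 N or contact force between figure and key above 1 N).
It fails at once if the key is forced: over 50 N between it and the turntable while the bolt is still drawn back (contact force between key and turntable above 50 N and value of joint bolt below 0.006 m).
It fails at once if the jar, the brush pot or the cat is moved by more than 30 mm (distance of any of jar, brush_pot, cat from where it was at the start of the episode above 0.03 m).
It also fails if it takes over 72 s, if anything falls off the work surface, if the arm or the gripper's body presses on something with over 40 N, if the wrist force passes 120 N, or if a joint passes its speed limit or range.

## Working session

There is one attempt and no reset: what is moved stays moved. The work goes in short steps, each a Python script; the robot and the scene stay as the last script left them, time stands still between calls to the robot, and variables do not carry over. Pictures are saved under pics/ and viewed, at most 10 in all, crops included, and the job is handed in when it is done.

```bash
ls; mkdir -p pics
python3 - <<'E'
from plant import bot, vision
import cv2, numpy as np
ims=[]
for c in ["scene","side","wrist"]:
    d=vision.capture(c); cv2.imwrite(f"pics/{c}0.png",d["pixels"][:,:,::-1])
    print(c,d["camera_matrix"].round(1).tolist(),d["cam_to_world"].round(3).tolist(), [k for k in d])
    for l in ["turntable","wheel","notch","figure","bolt","block","key","key_mouth","jar","brush_pot","cat"]:
        try:
            r=vision.masks_of(c,l); print(l,[(round(x["p"],2),np.round(x["centre"]).tolist(),int(x["mask"].sum())) for x in r[:2]])
        except Exception as e: print(l,e)
a=cv2.imread("pics/scene0.png");b=cv2.imread("pics/side0.png")
cv2.imwrite("pics/a.png",cv2.resize(a,(800,600),interpolation=cv2.INTER_CUBIC));cv2.imwrite("pics/b.png",cv2.resize(b,(800,600),interpolation=cv2.INTER_CUBIC))
print(bot.current_time_s(), bot.current_eef_rot())
E
```

```text
pics
plant.py
scene [[447.7, 0.0, 256.2], [0.0, 447.7, 187.7], [0.0, 0.0, 1.0]] [[0.672, -0.616, 0.411, 1.046], [0.741, 0.564, -0.365, -0.443], [-0.007, 0.55, 0.835, 1.157], [0.0, 0.0, 0.0, 1.0]] ['pixels', 'camera_matrix', 'cam_to_world']
turntable [(0.81, [222.0, 254.0], 7503)]
wheel [(0.61, [194.0, 270.0], 2366), (0.42, [320.0, 172.0], 630)]
notch [(0.69, [199.0, 268.0], 2279)]
figure [(0.76, [173.0, 282.0], 546), (0.29, [129.0, 282.0], 168)]
bolt []
block [(0.61, [130.0, 283.0], 162)]
key []
key_mouth [(0.81, [220.0, 255.0], 7573)]
jar [(0.92, [243.0, 148.0], 1120)]
brush_pot [(0.7, [157.0, 371.0], 1173)]
cat [(0.77, [320.0, 175.0], 659)]
side [[435.0, 0.0, 259.5], [0.0, 435.0, 201.6], [0.0, 0.0, 1.0]] [[-0.723, -0.399, 0.564, 1.177], [0.691, -0.444, 0.571, 0.627], [0.023, 0.802, 0.596, 0.753], [0.0, 0.0, 0.0, 1.0]] ['pixels', 'camera_matrix', 'cam_to_world']
turntable [(0.89, [235.0, 271.0], 9301)]
wheel [(0.8, [225.0, 276.0], 3804)]
notch [(0.71, [224.0, 274.0], 3852)]
figure [(0.91, [202.0, 280.0], 1318), (0.2, [236.0, 270.0], 9100)]
bolt []
block [(0.64, [265.0, 389.0], 2218)]
key [(0.67, [255.0, 386.0], 405)]
key_mouth [(0.62, [236.0, 272.0], 9176), (0.2, [312.0, 341.0], 2725)]
jar [(0.69, [165.0, 228.0], 423), (0.56, [251.0, 382.0], 391)]
brush_pot [(0.58, [314.0, 340.0], 2811)]
cat [(0.88, [172.0, 152.0], 662), (0.61, [250.0, 387.0], 431)]
wrist [[297.3, 0.0, 253.4], [0.0, 297.3, 185.9], [0.0, 0.0, 1.0]] [[1.0, 0.001, -0.0, 0.725], [-0.001, 0.95, 0.314, 0.081], [0.0, -0.314, 0.95, 0.374], [0.0, 0.0, 0.0, 1.0]] ['pixels', 'camera_matrix', 'cam_to_world']
turntable [(0.63, [144.0, 138.0], 36731)]
wheel [(0.85, [92.0, 132.0], 23923)]
notch [(0.98, [95.0, 132.0], 23588)]
figure [(0.9, [103.0, 76.0], 8952)]
bolt [(0.66, [215.0, 106.0], 72)]
block []
key []
key_mouth [(0.56, [143.0, 138.0], 37437)]
jar [(0.57, [339.0, 107.0], 94)]
brush_pot []
cat []
1.8 [ 2.22133854e+00  2.22146305e+00 -1.62217755e-05]
```

View pics/a.png

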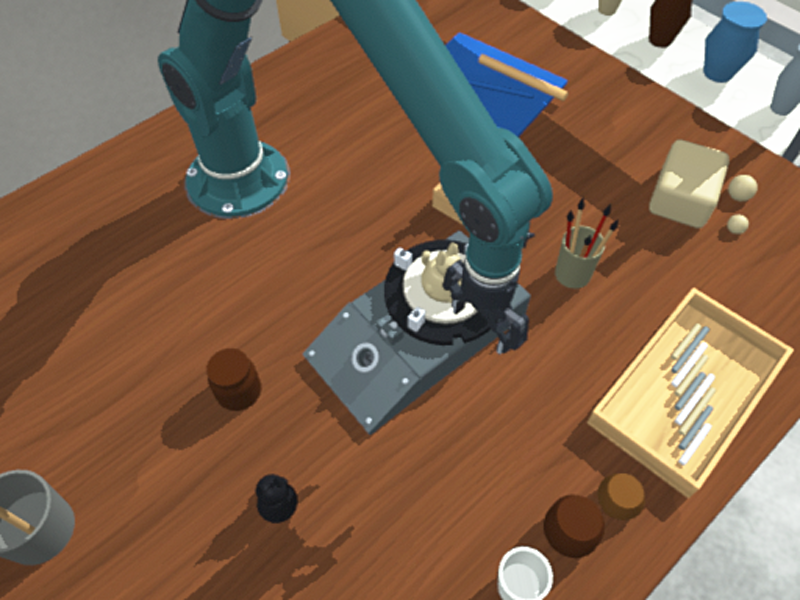

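View pics/b.png

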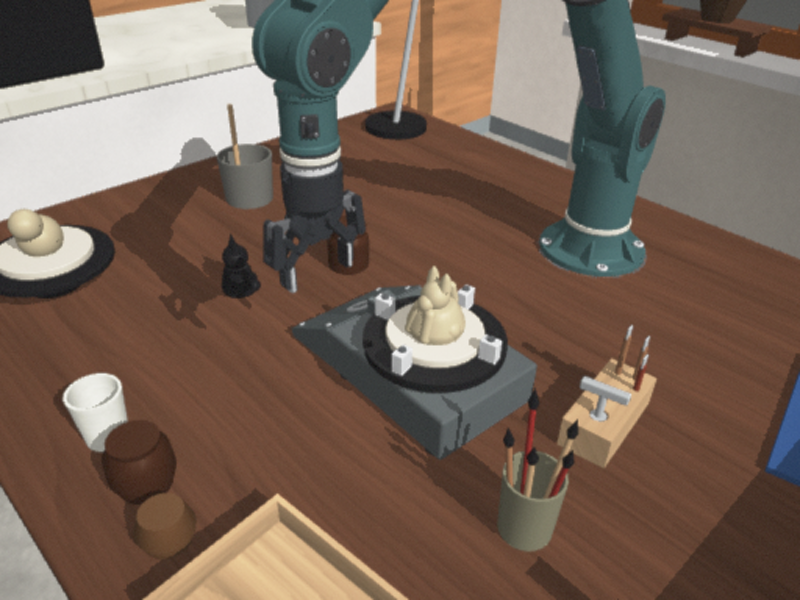

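Scene view (800x600): the lock mouth is at (365,357), the wheel is partly hidden by the arm, the jar is at (232,380) and the cat at (276,498). Side view: the key bar is at (605,390) in the block, the four clamps are visible and the brush pot is at (530,500).

Run:
```python
import cv2
a=cv2.imread("pics/wrist0.png");cv2.imwrite("pics/c.png",cv2.resize(a,(800,600),interpolation=cv2.INTER_CUBIC))
```

```text
(no output)
```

View pics/c.png

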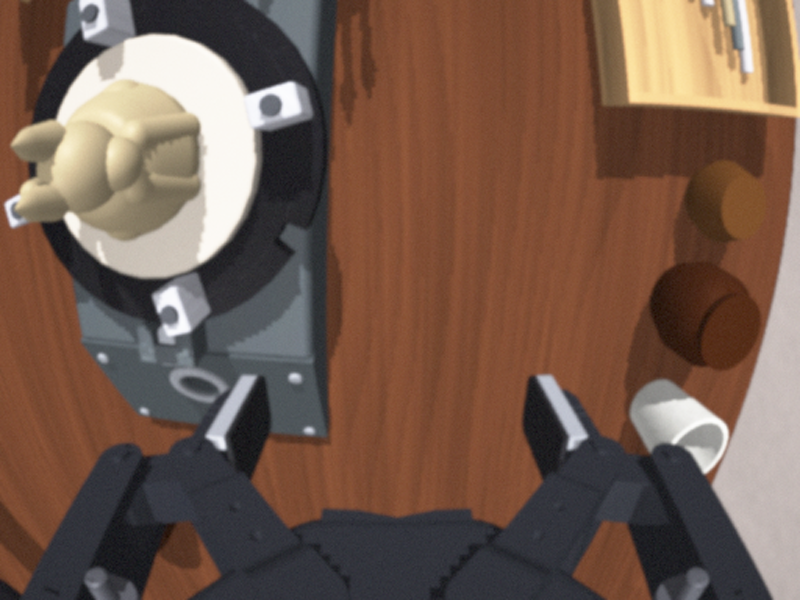

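Wrist view: the notch is near (292,238), clamp tops are at (92,15), (270,105) and (170,315), the mouth is at (198,384) and the top edge runs from (85,342) to (313,357).

```bash
cat > h.py <<'E'
from plant import bot, vision
import numpy as np, cv2
from scipy.spatial.transform import Rotation as R
def ray(d,name,u,v):   # u col, v row
    K=d["camera_matrix"];T=d["cam_to_world"]
    x,y=(u-K[0,2])/K[0,0],(v-K[1,2])/K[1,1]
    if name=="wrist":
        r=np.hypot(x,y); s=np.sin(r)/max(r,1e-9); c=np.array([x*s,-y*s,-np.cos(r)])
    else: c=np.array([x,-y,-1])
    return T[:3,3],T[:3,:3]@c
def onz(d,name,u,v,z):
    o,r=ray(d,name,u,v); return o+r*(z-o[2])/r[2]
def tri(a,b):
    A=[];B=[]
    for o,r in (a,b):
        r=r/np.linalg.norm(r);P=np.eye(3)-np.outer(r,r);A.append(P);B.append(P@o)
    A=np.vstack(A);B=np.hstack(B);x,res,_,_=np.linalg.lstsq(A,B,rcond=None);return x,res
E
python3 - <<'E'
from h import *
s=.64
W=vision.capture("wrist");S=vision.capture("side");C=vision.capture("scene")
for n,u,v,z in [("cl",92,15,.144),("cl",270,105,.144),("cl",170,315,.144),("notch a",278,243,.11),("notch b",293,222,.11),("notch mid",292,238,.11),("topL",85,342,.085),("topR",313,357,.085),("botR",327,437,.02),("mouthcollar",198,384,.085-.045*.5+.0035)]:
    print("W",n,onz(W,"wrist",u*s,v*s,z).round(4))
for n,u,v,z in [("cl",384,297,.144),("cl",466,290,.144),("cl",490,341,.144),("cl",402,351,.144)]:
    print("S",n,onz(S,"side",u*s,v*s,z).round(4))
for n,u,v,z in [("mouth",365,357,.085-.0225+.0035),("cl",402,255,.144),("cl",416,317,.144)]:
    print("C",n,onz(C,"scene",u*s,v*s,z).round(4))
for n,u,v,z in [("bar a",586,383,.117),("bar b",624,397,.117),("barmid",605,389,.117),("blk",582,0,0)]:
    print("S",n,onz(S,"side",u*s,v*s,z).round(4))
for n,cam,u,v in [("pot",S,528,545),]: print(n,onz(cam,"side",u*s,v*s,0))
for n,cam,u,v in [("jar",C,237,400),("cat",C,277,515)]: print(n,onz(cam,"scene",u*s,v*s,0))
E
```

```text
W cl [0.5527 0.1693 0.144 ]
W cl [0.6623 0.1018 0.144 ]
W cl [ 0.594  -0.0098  0.144 ]
W notch a [0.6547 0.0235 0.11  ]
W notch b [0.6646 0.036  0.11  ]
W notch mid [0.6635 0.0264 0.11  ]
W topL [ 0.4716 -0.0584  0.085 ]
W topR [ 0.6665 -0.0635  0.085 ]
W botR [ 0.6599 -0.1807  0.02  ]
W mouthcollar [ 0.5636 -0.1007  0.066 ]
S cl [ 0.5934 -0.0124  0.144 ]
S cl [0.4836 0.06   0.144 ]
S cl [0.5539 0.1701 0.144 ]
S cl [0.663  0.1017 0.144 ]
C mouth [ 0.5664 -0.1034  0.066 ]
C cl [0.4883 0.0564 0.144 ]
C cl [ 0.6009 -0.0139  0.144 ]
S bar a [0.4978 0.3013 0.117 ]
S bar b [0.483  0.3528 0.117 ]
S barmid [0.4886 0.3262 0.117 ]
S blk [-2.0483 -1.4297  0.    ]
pot [0.68924197 0.3684706  0.        ]
jar [ 0.44823152 -0.31024322  0.        ]
cat [ 0.66239176 -0.38001408  0.        ]
```

```bash
cat >> h.py <<'E'
AX=np.array([.5735,.080]); PHI=np.radians(88.)   # wheel axis, turntable yaw
def ori(zd,yd):
    z=np.array(zd,float);z/=np.linalg.norm(z);y=np.array(yd,float);y-=z*(y@z);y/=np.linalg.norm(y)
    return R.from_matrix(np.c_[np.cross(y,z),y,z])
def clamp_pose(a,tip_z=.122,tip_r=.096,tilt=np.radians(20)):
    o=np.array([np.cos(a),np.sin(a),0]);t=np.array([-np.sin(a),np.cos(a),0])
    d=-o*np.sin(tilt)-np.array([0,0,1])*np.cos(tilt)
    tip=np.r_[AX,0]+o*tip_r+[0,0,tip_z]
    return tip-.073*d,ori(d,t).as_rotvec()
E
python3 - <<'E'
from h import *
for a in np.radians([13.4,-17,-47]):
    for f in (0,1):
        p,r=clamp_pose(a)
        if f: r=(R.from_rotvec(r)*R.from_euler('z',np.pi)).as_rotvec()
        q=bot.ik(p,r); print("clamp",np.degrees(a),f,None if q is None else np.round(q,2))
T=R.from_euler('z',PHI)*R.from_euler('y',-30,degrees=True)
M=R.from_euler('z',PHI)
mouth=np.r_[AX,0]+M.apply([-.144-.039,0,.0625]); print("mouth",mouth)
for th in (40,20,0,-30,-65):   # ccw
    for f in (0,180):
        o=T*R.from_euler('z',th+f,degrees=True)*R.from_euler('x',180,degrees=True)*R.from_euler('z',0,degrees=True)
        # tool y should be perpendicular to bar(y): tool y along local x
        o=T*R.from_euler('z',th+f,degrees=True)*R.from_matrix(np.array([[0,1,0],[1,0,0],[0,0,-1.]]))
        p=mouth+T.apply([0,0,.046+.054]); q=bot.ik(p,o.as_rotvec()); print(th,f,None if q is None else np.round(q,2))
E
```

```text
clamp 13.4 0 [ 0.03  0.83 -0.43  1.53  0.3   1.21  1.32]
clamp 13.4 1 [-0.46  0.83  0.41  1.56 -0.28  1.17 -1.3 ]
clamp -17.0 0 [ 0.12  0.8  -0.35  1.57  0.11  1.13  1.05]
clamp -17.0 1 [-0.37  0.83  0.49  1.59 -0.48  1.19 -1.56]
clamp -47.0 0 [ 0.21  0.73 -0.28  1.7  -0.09  0.96  0.79]
clamp -47.0 1 [-0.31  0.79  0.55  1.73 -0.67  1.12 -1.81]
mouth [ 0.56711339 -0.10288852  0.0625    ]
40 0 [ 0.99  0.93 -0.95  1.92  0.3   0.71  2.23]
40 180 [ 0.43  0.71 -0.08  1.95 -0.65  0.78 -0.  ]
20 0 [ 0.93  0.88 -0.85  1.92  0.17  0.69  2.01]
20 180 [ 0.36  0.71  0.02  1.95 -0.73  0.82 -0.28]
0 0 [ 0.87  0.83 -0.74  1.93  0.02  0.67  1.8 ]
0 180 [ 0.28  0.72  0.13  1.95 -0.8   0.86 -0.56]
-30 0 [ 0.76  0.78 -0.57  1.93 -0.18  0.67  1.47]
-30 180 [ 0.19  0.73  0.27  1.96 -0.89  0.92 -1.  ]
-65 0 [ 0.68  0.75 -0.44  1.94 -0.32  0.69  1.  ]
-65 180 [ 0.06  0.77  0.47  1.97 -1.    1.02 -1.51]
```

Run:
```python
from h import *
a0=np.radians(13.4)
p,r=clamp_pose(a0); d=R.from_rotvec(r).apply([0,0,1])
bot.movep(p-.08*d,r); bot.gripper_to(0.5,25)
print(bot.servo_line(p,r,v=.12,max_force=15), bot.current_wrist_force().round(1))
bot.gripper_to(0,25); print("grip",bot.current_grip_width(),bot.current_grip_force())
for a in np.linspace(13.4,-47,8)[1:]:
    p,r=clamp_pose(np.radians(a)); s=bot.servo_line(p,r,v=.08,max_force=25)
    print(round(a),s,bot.current_wrist_force().round(1))
    if s: break
bot.gripper_to(0.5); d=R.from_rotvec(r).apply([0,0,1])
bot.servo_line(p-.08*d,r,v=.15)
# look at key from above
kp=np.array([.489,.326]); look=R.from_matrix(np.array([[0,1,0],[1,0,0],[0,0,-1.]]))
bot.movep([.50,.26,.33],look.as_rotvec())
for c in ("wrist","scene","side"):
    D=vision.capture(c); cv2.imwrite(f"pics/{c}1.png",D["pixels"][:,:,::-1]); np.savez(f"pics/{c}1.npz",**{k:D[k] for k in("camera_matrix","cam_to_world")})
w=cv2.imread("pics/wrist1.png"); cv2.imwrite("pics/d.png",cv2.resize(w,(800,600),interpolation=cv2.INTER_CUBIC))
x=cv2.imread("pics/scene1.png")[130:300,170:370];cv2.imwrite("pics/e.png",cv2.resize(x,None,fx=3.5,fy=3.5,interpolation=cv2.INTER_CUBIC)[:600,:800])
print(bot.current_time_s())
```

```text
False [ 0.  -0.8  0.5]
grip 0.2034406268738027 26.93158596754074
5 False [ 1.8 -0.6  4.5]
-4 False [ 1.7 -0.7  5.8]
-12 False [ 2.1 -1.5  5.5]
-21 False [ 1.1 -1.2  5.9]
-30 False [ 0.6 -1.1  5.5]
-38 False [ 0.8 -1.9  5.4]
-47 False [ 1.3 -1.1  6. ]
9.9
```

View pics/d.png

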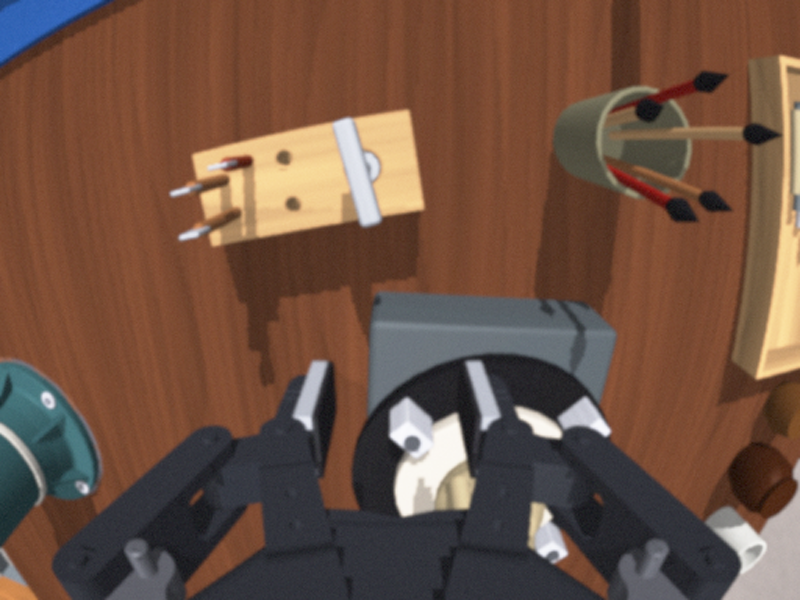

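View pics/e.png

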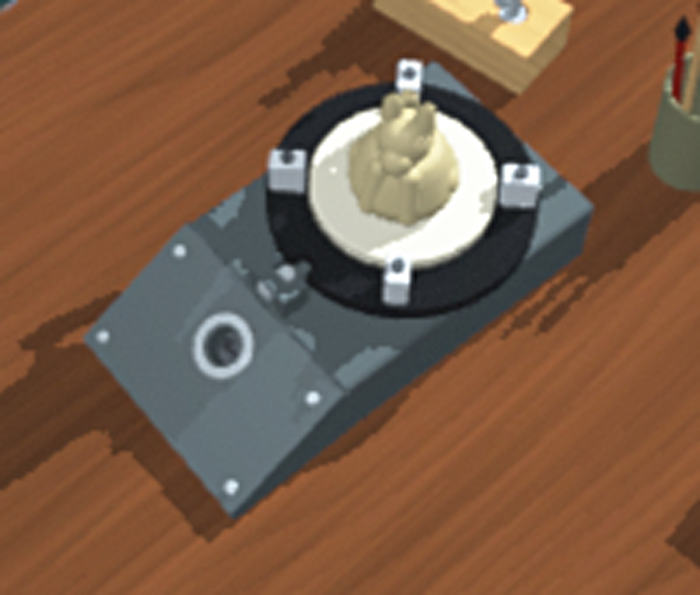

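Wrist view: the key bar's top runs from (345,122) to (370,222) beside the block. Scene crop: clamp tops are at (288,155), (408,68), (520,172) and (398,266), the notch is near the bolt at about (300,272), and the collar is at (222,345).

Run:
```python
from h import *
L=lambda n:dict(np.load(f"pics/{n}1.npz"))
C=L("scene");W=L("wrist")
f=lambda u,v,z:onz(C,"scene",170+(u+.5)/3.5-.5,130+(v+.5)/3.5-.5,z)
cl=np.array([f(*p,.144)[:2] for p in[(288,155),(408,68),(520,172),(398,266)]])
c=cl.mean(0);print("axis",c.round(4)); v=cl-c; print(np.hypot(*v.T).round(4),np.degrees(np.arctan2(v[:,1],v[:,0])).round(1))
s=[f(180,250,.078),f(313,398,.078),f(102,336,.028),f(231,487,.028)]
for a,b in((0,1),(2,3)):
    d=s[b]-s[a];print("yaw",np.degrees(np.arctan2(d[1],d[0]))+90,np.linalg.norm(d),((s[a]+s[b])/2).round(4))
print("mouth",f(222,345,.066).round(4))
g=lambda u,v,z:onz(W,"wrist",(u+.5)*.64-.5,(v+.5)*.64-.5,z)
for z in(.109,):
    a,b=g(345,122,z),g(370,222,z);d=b-a;print("bar",((a+b)/2).round(4),np.linalg.norm(d),np.degrees(np.arctan2(d[1],d[0])))
print("block corners",[g(u,v,.055).round(3).tolist() for u,v in((193,154),(409,111),(424,209))])
print("cyl clamps W",[g(u,v,.144).round(4) for u,v in((412,444),)])
```

```text
axis [0.5727 0.0824]
[0.0912 0.0952 0.0915 0.0946] [-137.4  133.5   42.2  -46.6]
yaw 86.68831831984643 0.1706905820923993 [ 0.5664 -0.0812  0.078 ]
yaw 87.23744803814562 0.17144850758576613 [ 0.5612 -0.1633  0.028 ]
mouth [ 0.5648 -0.1039  0.066 ]
bar [0.476  0.3214 0.109 ] 0.06512058353553382 -76.8722448995474
block corners [[0.342, 0.338, 0.055], [0.509, 0.363, 0.055], [0.521, 0.29, 0.055]]
cyl clamps W [array([0.5105, 0.1459, 0.144 ])]
```

```bash
cat >> h.py <<'E'
YAW=np.radians(87.3); MOUTH=np.array([.565,-.1015,.0625])
T=R.from_euler('z',YAW)*R.from_euler('y',-30,degrees=True)
KO=R.from_matrix(np.array([[0,1,0],[1,0,0],[0,0,-1.]]))
def lock_pose(th,s,dx=0,dy=0,L=.140):   # th deg ccw of y, tip s m above key_mouth, lateral offsets in lock frame
    o=T*R.from_euler('z',th+180,degrees=True)*KO
    return MOUTH+T.apply([dx,dy,s+L]),o.as_rotvec()
def lockxyz(): # tip in lock frame from TCP (assuming nominal grip)
    return T.inv().apply(bot.current_position()-MOUTH)-[0,0,.140]
E
python3 - <<'E'
from h import *
a=np.radians(14); o=ori([0,0,-1],[np.cos(a),np.sin(a),0]).as_rotvec()
k=np.array([.476,.321]); g=lambda z:np.r_[k,z+.054]
tgt=lock_pose(0,.10); print("ik",bot.ik(*tgt) is not None)
bot.movep(g(.17),o); bot.gripper_to(.65)
print(bot.servo_line(g(.101),o,v=.1,max_force=15), bot.current_wrist_force().round(1))
bot.gripper_to(0,80); print("grip",bot.current_grip_width(),bot.current_grip_force(),bot.current_wrist_force().round(1))
print(bot.servo_line(g(.16),o,v=.1,max_force=25)); bot.servo_line(g(.34),o,v=.3)
print("held",bot.current_grip_width(),bot.current_wrist_force().round(1))
ow=lock_pose(0,0)[1]
p=lock_pose(0,.10)[0]
bot.movep([p[0],p[1],.394],(R.from_euler('z',-107,degrees=True)*R.from_rotvec(o)).as_rotvec())
bot.movep(*lock_pose(0,.03))
for c in ("wrist","scene","side"):
    D=vision.capture(c); cv2.imwrite(f"pics/{c}2.png",D["pixels"][:,:,::-1])
w=cv2.imread("pics/side2.png")[100:320,120:380];x=cv2.imread("pics/scene2.png")[130:350,140:400]
cv2.imwrite("pics/f.png",cv2.resize(np.hstack([w,x]),None,fx=1.5,fy=1.5,interpolation=cv2.INTER_CUBIC))
print(lockxyz(),bot.current_joint_pos().round(2),bot.current_wrist_force().round(1),bot.current_time_s())
E
```

```text
ik True
False [ 0.6 -0.1 -0.3]
grip 0.15109194593804387 78.1646203994751 [-1.7 -0.4  6. ]
False
held 0.14499375746628715 [-0.5  0.3 -2.3]
[ 0.00155208 -0.00160735  0.03154107] [ 0.26  0.65  0.25  1.91 -0.77  1.   -0.58] [-1.1  0.6 -2. ] 16.4417
```

View pics/f.png

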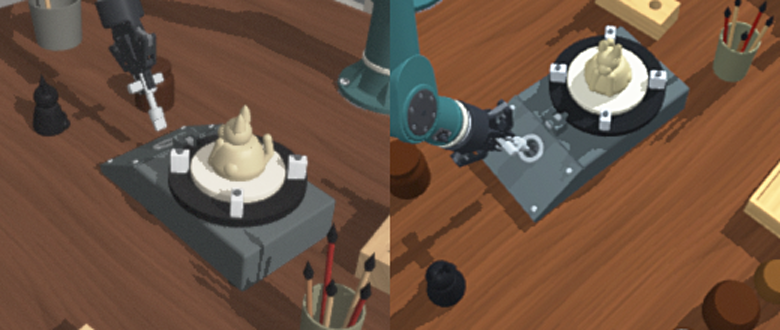

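View pics/wrist2.png

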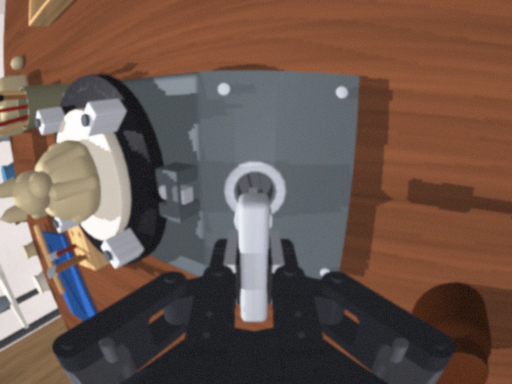

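Side and scene crops: the gripper holds the T-key above the sloping face. Wrist view: the collar is centred at about (255.5,189) px and the key bar lies along column ~255, so the slope direction is aligned.

Run:
```python
from h import *
D=vision.capture("wrist")
def face(u,v,h=.004):
    o,r=ray(D,"wrist",u,v); o=T.inv().apply(o-MOUTH);r=T.inv().apply(r); return (o+r*(h-o[2])/r[2]).round(4)
print("collar",face(255.5,189),"edges",face(225,189),face(286,189),face(255,161.5),"tip",lockxyz().round(4))
g=cv2.cvtColor(D["pixels"],cv2.COLOR_RGB2GRAY);_,b=cv2.threshold(g[150:230,215:300],135,255,0)
f0=bot.current_wrist_force()
p,r=lock_pose(0,.002); bot.servo_line(p,r,v=.08,max_force=8); print(lockxyz().round(4),T.inv().apply(bot.current_wrist_force()-f0).round(1))
p,r=lock_pose(0,-.026); print(bot.servo_line(p,r,v=.03,max_force=5)); print(lockxyz().round(4),T.inv().apply(bot.current_wrist_force()-f0).round(1))
bot.dwell(.2);print(lockxyz().round(4),T.inv().apply(bot.current_wrist_force()-f0).round(1),bot.current_time_s())
```

```text
collar [-0.     -0.0012  0.004 ] edges [ 0.0258 -0.0011  0.004 ] [-0.0259 -0.0013  0.004 ] [ 0.0005 -0.025   0.004 ] tip [ 0.0015 -0.0014  0.0315]
[0.0001 0.0003 0.0011] [-0.3  0.1  0.4]
True
[-0.0005  0.0002 -0.0207] [-0.3  0.1  0.5]
[-0.0007  0.0007 -0.0207] [-0.8  0.  -0.1] 17.9
```

Run:
```python
from h import *
p,r=lock_pose(0,-.016); bot.servo_line(p,r,v=.05); bot.dwell(.15)
def F(): return T.inv().apply(bot.current_wrist_force())
f0=F()
out={}
for n,dx,dy in(("y+",0,.010),("y-",0,-.010),("x+",.013,0),("x-",-.013,0)):
    p,r=lock_pose(0,-.016,dx,dy); h=bot.servo_line(p,r,v=.025,max_force=4); print(n,h,lockxyz().round(4),(F()-f0).round(1))
    p,r=lock_pose(0,-.016); bot.servo_line(p,r,v=.06)
bot.dwell(.2);print(lockxyz().round(4),(F()-f0).round(1),bot.current_time_s())
```

```text
y+ True [-0.      0.0056 -0.0161] [ 1.8 -0.9  1.4]
y- True [-0.0006 -0.004  -0.017 ] [0.8 0.1 1.3]
x+ True [ 0.0077  0.0007 -0.0162] [-0.3 -0.2  1.9]
x- True [-0.0098  0.0002 -0.0162] [2.2 0.1 6.6]
[-0.0002  0.0002 -0.0162] [-0.2 -0.2  0.5] 21.15
```

```bash
sed -i 's/^MOUTH0.*//' h.py
cat >> h.py <<'E'
OX,OY=-.001,.0008
E
python3 - <<'E'
from h import *
for th in (0,-7,-14,-21,7,14,21,28,35):
    bot.movep(*lock_pose(th,-.0175,OX,OY))
    p,r=lock_pose(th,-.030,OX,OY); h=bot.servo_line(p,r,v=.04,max_force=6); z=lockxyz()
    print(th,h,z.round(4),round(bot.current_time_s(),1))
    if z[2]<-.0235: break
    bot.servo_line(lock_pose(th,-.0175,OX,OY)[0],r,v=.08)
E
```

```text
0 True [-0.0012  0.0007 -0.0237] 21.6
```

Run:
```python
from h import *
def F(): return T.inv().apply(bot.current_wrist_force())
z=lockxyz(); print(z.round(4),F().round(1))
for th in (0,-4,4,-8,8,-12,12):
    p,r=lock_pose(th,z[2]+.0005,OX,OY); bot.movep(p,r)
    p,r=lock_pose(th,-.0405,OX,OY); h=bot.servo_line(p,r,v=.04,max_force=7); z=lockxyz()
    print(th,h,z.round(4),F().round(1),bot.current_moment().round(2),round(bot.current_time_s(),1))
    if z[2]<-.036: break
```

```text
[-0.0012  0.0007 -0.0237] [-0.4 -0.4 -3.4]
0 True [-0.0013  0.0006 -0.0252] [-0.2 -0.2 -1.2] [-0.49 -0.22 -0.07] 22.1
-4 True [-0.0013  0.0007 -0.0276] [ 0.3 -1.4 -1.8] [-0.54 -0.23 -0.08] 22.6
4 True [-0.0017  0.0006 -0.0388] [0.9 0.5 3.7] [-0.31  0.02 -0.01] 23.2
```

Run:
```python
from h import *
def F(): return T.inv().apply(bot.current_wrist_force())
for th in (4,2,6):
    p,r=lock_pose(th,lockxyz()[2],OX,OY); bot.movep(p,r)
    p,r=lock_pose(th,-.0425,OX,OY); h=bot.servo_line(p,r,v=.04,max_force=8); z=lockxyz()
    print(th,h,z.round(4),F().round(1),T.inv().apply(bot.current_moment()).round(2),round(bot.current_time_s(),1))
for c in ("wrist","scene","side"):
    D=vision.capture(c); cv2.imwrite(f"pics/{c}3.png",D["pixels"][:,:,::-1])
w=cv2.imread("pics/side3.png")[120:300,160:320];x=cv2.imread("pics/wrist3.png")[100:340,100:420]
w=cv2.resize(w,(320*600//480*2//2,450));x=cv2.resize(x,(400,450))
cv2.imwrite("pics/g.png",np.hstack([w,x]))
```

```text
4 False [-0.0016  0.0004 -0.0391] [ 3.4  3.3 18.7] [ 0.88 -0.24 -0.02] 23.7
2 False [-0.0017  0.0005 -0.0391] [ 3.6  4.1 20.9] [ 0.97 -0.31 -0.  ] 24.2
6 False [-0.0018  0.0004 -0.0391] [ 3.7  3.  22.7] [ 1.03 -0.29  0.  ] 24.7
```

View pics/g.png

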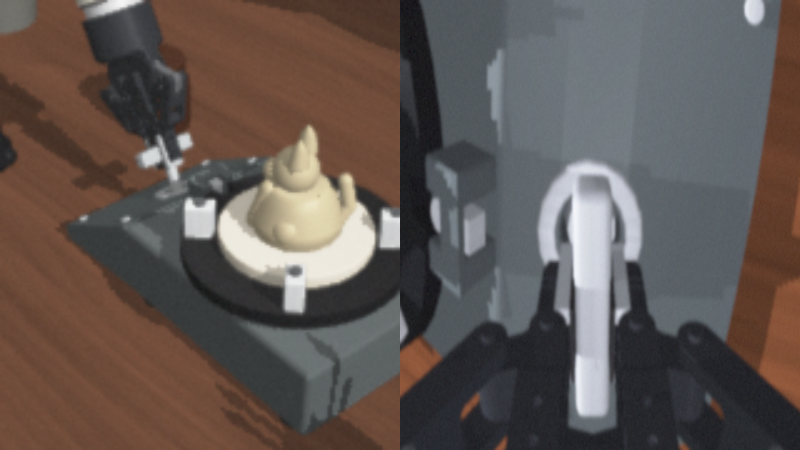

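The key is seated in the lock (hard stop at -39 mm, collar down in the bore). Next I turn it clockwise.

Run:
```python
from h import *
def F(): return T.inv().apply(bot.current_wrist_force())
for th in list(range(0,-61,-10))+[-64,-68,-71,-74]:
    p,r=lock_pose(th,-.0387,OX,OY); bot.movep(p,r); bot.dwell(.1)
    m=T.inv().apply(bot.current_moment())
    o=R.from_rotvec(bot.current_eef_rot()); a=(T.inv()*o*KO.inv()).as_euler('zyx',degrees=True)[0]
    print(th,round((a+180+180)%360-180,1),lockxyz().round(4),F().round(1),m.round(2),round(bot.current_time_s(),1))
    if abs(F()).max()>35 or (th<-55 and abs(m[2])>1.0): break
D=vision.capture("wrist"); cv2.imwrite("pics/wrist4.png",D["pixels"][:,:,::-1])
D=vision.capture("scene"); cv2.imwrite("pics/scene4.png",D["pixels"][:,:,::-1])
```

```text
0 0.1 [-0.001   0.0006 -0.0389] [-0.3  1.3  7. ] [ 0.16  0.53 -0.04] 25.2
-10 -9.9 [-0.0012  0.0006 -0.0389] [-0.3  0.6  7. ] [ 0.12  0.56 -0.  ] 25.6
-20 -19.9 [-0.0012  0.0006 -0.0389] [0.8 0.6 6. ] [ 0.13  0.55 -0.02] 25.9
-30 -29.9 [-0.0012  0.0007 -0.0389] [-0.7  0.9  6.8] [ 0.21  0.55 -0.07] 26.3
-40 -39.9 [-0.0013  0.0008 -0.0389] [0.4 1.  6.2] [ 0.19  0.6  -0.05] 26.7
-50 -49.9 [-0.0013  0.0008 -0.0389] [-0.1  1.5  6. ] [0.19 0.56 0.01] 27.1
-60 -59.9 [-0.0013  0.0009 -0.0389] [ 1.3 -0.5  7.8] [ 0.21  0.57 -0.  ] 27.4
-64 -63.9 [-0.0013  0.0009 -0.0389] [0.6 1.6 6.5] [ 0.25  0.52 -0.03] 27.8
-68 -67.9 [-0.0013  0.0009 -0.0389] [0.6 1.9 6.4] [0.27 0.51 0.02] 28.1
-71 -70.9 [-0.0013  0.001  -0.0389] [-0.2  0.2  7. ] [0.29 0.48 0.07] 28.5
-74 -73.8 [-0.0012  0.0009 -0.0389] [-0.6  1.6  7.4] [0.34 0.56 0.46] 28.8
```

Run:
```python
import cv2,numpy as np
a=cv2.imread("pics/scene4.png")[170:270,190:310];b=cv2.imread("pics/wrist4.png")
cv2.imwrite("pics/i.png",np.hstack([cv2.resize(a,(360,300),interpolation=cv2.INTER_CUBIC),cv2.resize(b,(400,300))]))
```

```text
(no output)
```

View pics/i.png

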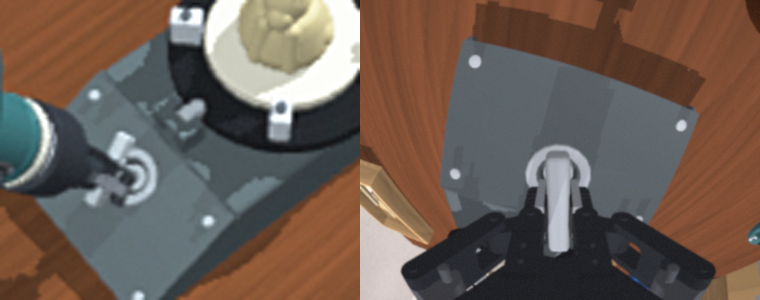

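Run:
```python
from h import *
for th in (-76,-78):
    bot.movep(*lock_pose(th,-.0387,OX,OY)); bot.dwell(.15)
    print(th,T.inv().apply(bot.current_moment()).round(2),T.inv().apply(bot.current_wrist_force()).round(1))
bot.movep(*lock_pose(-72,-.0387,OX,OY)); bot.dwell(.1); print(T.inv().apply(bot.current_moment()).round(2))
bot.gripper_to(.35); bot.dwell(.1)
p,r=lock_pose(-72,.03,OX,OY); bot.servo_line(p,r,v=.08)
p,r=lock_pose(-72,.14,OX,OY); bot.servo_line(p,r,v=.2)
bot.movep([.60,-.27,.40],KO.as_rotvec()); bot.dwell(.3)
s=[]
for c in ("scene","side","wrist"):
    D=vision.capture(c); cv2.imwrite(f"pics/{c}5.png",D["pixels"][:,:,::-1])
a=cv2.imread("pics/scene5.png")[160:270,190:310];b=cv2.imread("pics/side5.png")[150:270,190:320]
cv2.imwrite("pics/j.png",np.hstack([cv2.resize(a,(400,400),interpolation=cv2.INTER_CUBIC),cv2.resize(b,(400,400),interpolation=cv2.INTER_CUBIC)]))
print(bot.current_time_s())
```

```text
-76 [0.29 0.54 0.81] [-0.9  0.6  7.8]
-78 [0.39 0.62 1.21] [-0.4  1.7  6.4]
[0.22 0.87 0.15]
34.5
```

View pics/j.png

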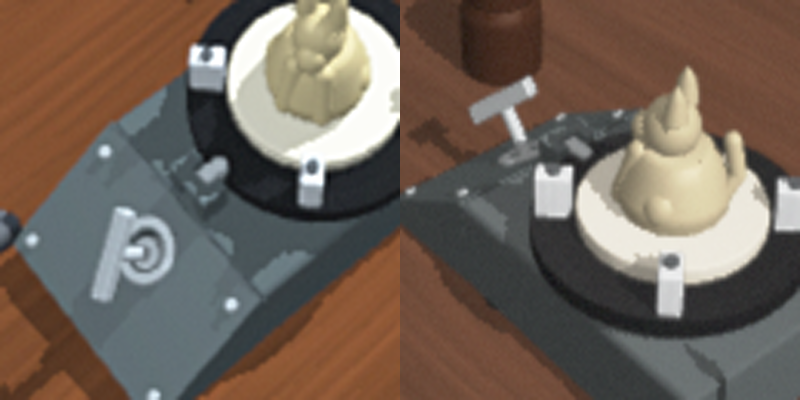

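Run:
```python
from h import *
C=vision.capture("scene");S=vision.capture("side")
n=onz(C,"scene",190+221*.3,160+158*.275,.108);M=R.from_euler('z',YAW)
print("nose from axis",M.inv().apply(n-[.573,.0815,0])[:2].round(4))
a=ray(C,"scene",190+113*.3,160+253*.275);b=ray(S,"side",190+503*.325,150+101*.3)
x,_=tri(a,b);print("bar in lock",T.inv().apply(x-MOUTH).round(4))
```

```text
nose from axis [-0.1016  0.0002]
bar in lock [ 0.0528  0.186  -0.0947]
```

Run:
```python
from h import *
C=vision.capture("scene");S=vision.capture("side")
x,_=tri(ray(C,"scene",190+113*.3,160+253*.275),ray(S,"side",190+103*.325,150+101*.3));b=T.inv().apply(x-MOUTH);print("bar in lock",b.round(4))
if abs(b[2]-.048)<.007: print(bot.hand_in(), bot.current_time_s())
```

```text
bar in lock [-0.0105 -0.0011  0.0472]
the job is handed in; nothing more can be done
the job is handed in; nothing more can be done
```

The job is handed in: the notch faces the bolt, the key is down in the keyway and turned clockwise to a firm stop, and it stands alone in the lock. The cameras show the bolt in the notch, about 11 mm out by my estimate (±2 mm), so I could not confirm the 11.5 mm mark exactly, and no verdict came back.

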